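Load the square test bar into the test kiln

TASK

Swing the small test kiln's lid right open. Take the one square test bar out of the wooden pocket tray, stand it upright in the middle of the kiln's shelf and let go of it, then swing the lid fully shut over it. Leave the round pieces in their pockets and everything else where it is.

Things in the scene. Friction and masses are not known exactly. Their poses are not given: they have to be found in the camera images.
- bar_center (a point): centre (half-way up) of the test bar: a plain white ceramic square bar, 18 x 18 mm and 44 mm tall, 24 to 42 g, standing upright in one of the tray's pockets (which one varies; turned by up to 0.4 rad in it); z axis up along the bar, x and y normal to its faces. It stands 32 mm proud of the tray's top, the round pieces only 12 mm
- tray: fixed wooden pocket tray, 116 (its x) x 170 (its y) x 18 mm high, lying on the table; origin under its centre. Six square pockets 27 mm wide, 12 mm deep (pocket floor 6 mm above the table), in 2 rows at x = -26 and +26 mm and 3 columns at y = -52, 0 and +52 mm; five are filled
- shelf (a point): middle of the upper face of the kiln's shelf, 95 mm above the table, axes those of the kiln (z up). The kiln is a fixed square steel-clad box 180 x 180 mm and 140 mm high, open at the top: its chamber is 110 x 110 mm (walls 35 mm thick) and the shelf lies 45 mm below the rim. A grey control box (45 mm deep, 110 wide, 100 high) sits on its +x face
- kiln_lid (a joint): angle of the kiln's lid about its upright pivot: 0 = fully shut (end stop), 1.6 rad = fully open (end stop); it opens clockwise seen from above, stays where it is left, and needs about 1 N at the knob. The chamber is clear from about 1.2 rad on
- lid_pivot (a point): a point on the lid's upright pivot axis, at the lid's underside (143 mm above the table), 75 mm in +x and +y from the kiln's middle (kiln axes, which are those given for this point). The lid is a square slab 180 x 180 mm, 25 mm thick (underside at 143 mm, top at 168 mm above the table)
- knob (a point): centre (half-way up) of the upright wooden knob on the lid: a cylinder 24 mm across, 45 mm tall, from the lid's top at 168 mm up to 213 mm above the table; 170 mm from the pivot axis. Shut, it lies 45 mm in -x and -y from the kiln's middle
- stud0_mid (a point): centre (half-way up) of a round white ceramic piece, 22 mm across and 24 mm tall, standing in its own pocket; to be left there
- stud1_mid (a point): centre (half-way up) of a round white ceramic piece, 22 mm across and 24 mm tall, standing in its own pocket; to be left there
- stud2_mid (a point): centre (half-way up) of a round white ceramic piece, 22 mm across and 24 mm tall, standing in its own pocket; to be left there
- stud3_mid (a point): centre (half-way up) of a round white ceramic piece, 22 mm across and 24 mm tall, standing in its own pocket; to be left there
- brush: bystander: brush 150 mm long, lying in front of the tray; origin on its underside
- jar: bystander: small glass jar 38 mm across, 50 mm tall, behind the tray; origin under its centre
- prop: bystander: terracotta kiln prop 32 mm across, 35 mm tall, in front of the kiln, lower than the lid; origin under its centre
- sponge: bystander: yellow block sponge 90 x 60 x 35 mm, to the right; origin under its centre
- cup: bystander: terracotta mug 72 mm across, 80 mm tall, at the back; origin under its centre
- rib: bystander: flat wooden rib 110 x 45 x 6 mm, to the right; origin under its centre

How it is judged:
By the outcome, as a careful person would: the job done as asked, in the order asked, and still so for the second after the job is handed in, with the robot touching nothing.
It also fails if it takes over 69 s, if anything falls off the work surface, if the arm or the gripper's body presses on something with over 40 N, if the wrist force passes 120 N, or if a joint passes its speed limit or range.

ROBOT

A 6-joint arm with a two-finger parallel gripper is mounted at the origin on the work surface. World frame = base frame: x ahead of the robot, y to its left, z up, the work surface at z = 0. Lengths are in m, angles in rad, forces in N, time in s.
With the tool pointing down it reaches from about 0.325 to 0.9 m from the base axis. Payload 6.1 kg.
Tool frame: the origin (TCP) lies at the very end of the fingers, on their centre line; the grasp point (between the pads) lies 19 mm behind it (ctrl.grip_depth is the z of the grasp point in the tool frame, in m); z points along the fingers, y is the line along which they close (so a half turn about z gives the same grasp; the last joint's range is limited). The gripper opens to 85 mm and grips with 20 to 120 N. Pads are 22 mm wide; open, the fingers measure 114 mm over their backs; the gripper's body (76 mm by 85 mm) begins 54 mm behind the grasp point. The pads swing forward as they close: fully open they stand 13 mm farther back than shut.
Start: joints at [1.188, 0.22, 1.526, -0, 1.395, -0.126], TCP at [0.159, 0.604, 0.202] pointing down, gripper open.
Joint ranges: [-2.98, 2.98], [-0.91, 2.08], [0.09, 2.57], [-1.24, 4.39], [0.2, 2.65], [-2.68, 2.68]. Speed limits (rad/s): [2.57, 2.57, 3.01, 3.14, 3.14, 3.14].

INTERFACE

Orientations are given as a unit quaternion [x, y, z, w].
In Python, from rig import observe, imaging, workorder, finder, ctrl gives the robot as it stands.
- The arm moves only by the tool play_rows, never from a script. Its argument "steps" is a list of rows, each a list of 2 entries, a list of its own where there are three numbers: the shift along the world's x, y, z scaled (see below), then the turn, a rotation vector about the world's x, y, z scaled (see below). In form: [[[x, y, z], [rx, ry, rz]], ...]. A call has 1 to 20 rows; each row is the pose to reach, as a shift and turn from the pose commanded when the call began; what a row does not reach only later rows make up. The controller multiplies each number of a shift by 0.5 m and each number of a turn by 45 degrees. A row lasts 1/8 s, in which the tool goes at most 62.5 mm and 10.7 degrees, less where a joint would pass 70% of its speed; a pose out of reach is approached as far as the arm can. A call with a number of a shift or a turn outside -1 to 1 is refused whole. A call with a gripper value outside its range is refused whole. "grip" is the closure, from -1 (fully open) to 1 (shut), set as the call begins (left out, the last holds). The fingers move at their own pace and stop on an object; the grip force is fixed at half the most. Time passes only in rows, so rows that repeat a pose let the fingers close. It gives the time, the measured TCP pose, the force, the opening and the grip force at its end, in the units of the state.
- observe(): the state, without advancing time (a new reading comes with each control period).
- imaging.grab_frame(name): name is "scene" or "top" or "wrist"; returns the picture (480x640x3 uint8, red, green, blue); there is no depth.
- imaging.camera_model(name): a dict with "fx", "fy", "cx", "cy" (pixels), "rvec" (rotation vector, rad) and "tvec" (3), from world to camera coordinates, as OpenCV has them. Camera axes: x right, y down, z forward; pixel columns grow to the right and rows downward; lengths in m; the calibration is good to about 2 mm. The wrist camera is an equidistant fisheye: a pixel r from the principal point sees the ray r / f radians off the axis. A picture is of the moment at which its call begins: read the wrist's pose just before it. camera_model takes no time and is no camera call; for the wrist camera it gives the pose at the moment of the call.
- workorder.sign_off(): hands the job in; it is judged then, once.
Trained networks look in the newest picture that a camera, given by its name, has taken for a name from the list of things; names that differ only in an ending like _2 or _b are one class to them, and where a whole thing is asked for, a point or a joint stands for the part that bears it (a point fixed in the world has none). Each returns a list of dicts, best first, with "score" (0 to 1); they miss things now and then, are a little off and sometimes report something else, mostly with a low value. They report only what shows in the picture. A call takes as long as a camera call.
- finder.outline_of(camera, name): "mask" (480x640 bool, what is visible of it) and "point" ([row, column] in pixels, amid what is visible of it).
The state is a dict: "time": time; "joints": joint angles; "dq": joint speeds; "effort": joint torques, N m; "tool_pos": TCP position; "orientation": TCP orientation; "force": force on the tool from outside, world axes, zero at the start; "torque": the same for the moment, N m; "width": finger opening in m; "gripper_force": force on a finger pad.
Only numpy, scipy, OpenCV 4.12 (cv2) and the standard library are available. Lean on these libraries where they do the work, as an engineer would, in place of code of your own. Each camera call takes 0.05 s, during which the arm holds its last target. There are 200 camera calls.

## Working session

There is one attempt and no reset: what is moved stays moved. The work goes in short steps, Python scripts to look and compute and a tool call to move; the robot and the scene stay as the last step left them, time stands still between calls to the robot, and variables do not carry over. Pictures are saved under pics/ and viewed, at most 10 in all, crops included, and the job is handed in when it is done.

Besides the shell and the picture viewer there is one more tool, called after ">>>" as name(argument=value, ...), one argument or row to a line, values as JSON. play_rows: Moves the arm, as the interface text tells. Its arguments: {"type":"object","properties":{"steps":{"type":"array","items":{"type":"array"}},"grip":{"type":"number"}},"required":["steps"]}

```bash
mkdir -p pics; python3 - <<'E'
from rig import observe, imaging, finder, ctrl
import cv2
print(observe(), ctrl.grip_depth)
for n in ("scene","top"):
    im=imaging.grab_frame(n); cv2.imwrite(f"pics/{n}0.png",im[:,:,::-1]); print(n,imaging.camera_model(n))
E
```

```text
{'time': 0.0, 'joints': array([ 1.18786776e+00,  2.21244496e-01,  1.52761176e+00, -3.85287656e-06,
        1.39469358e+00, -1.26128348e-01]), 'dq': array([-0.00183119,  0.00073601, -0.00186625, -0.00105706,  0.00067435,
        0.00012176]), 'effort': array([ 7.69151375e-04, -4.96925497e+01, -3.89379251e+01, -1.19529882e-04,
        1.14213087e-02,  1.13354983e-05]), 'tool_pos': array([0.1585148 , 0.60388014, 0.20058757]), 'orientation': array([ 1.28047190e-01,  9.91767593e-01, -9.47541805e-04, -2.44563694e-04]), 'force': array([ 0.71239524, -1.12381102,  0.48047669]), 'torque': array([ 0.04914145, -0.02124296, -0.06562126]), 'gripper_force': 0.0, 'width': 0.08537557986105321} -0.0187
scene {'fx': 523.4868819923788, 'fy': 523.4868819923788, 'cx': 316.45680326237033, 'cy': 238.0793836822164, 'rvec': array([ 0.66561005,  2.73614514, -0.98469367]), 'tvec': array([ 0.57761915, -0.09122979,  1.22908178])}
top {'fx': 455.067339577071, 'fy': 455.067339577071, 'cx': 322.371820793784, 'cy': 236.55075481483792, 'rvec': array([ 2.1901167 , -2.20997797,  0.10059564]), 'tvec': array([-0.09408661,  0.59553591,  0.98508276])}
```

View pics/top0.png

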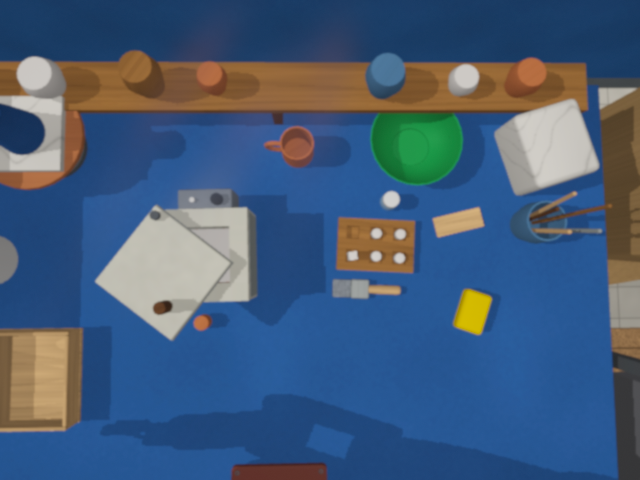

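View pics/scene0.png

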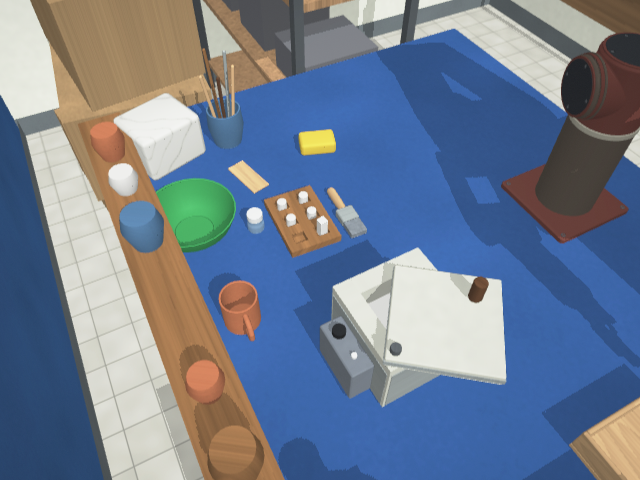

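The top view shows the lid part-open with its pivot at about (155,215) and its knob at (162,307). The bar is in the tray's lower-left pocket at (352,256), and the pocket above it is empty. Next I'll triangulate these.

```bash
cat > h.py <<'E'
import numpy as np, cv2
from scipy.spatial.transform import Rotation as R
from rig import observe, imaging, finder
def ray(m,col,row,fish=False):
    x=(col-m["cx"])/m["fx"]; y=(row-m["cy"])/m["fy"]
    if fish:
        t=np.hypot(x,y); s=np.sin(t)/t if t>1e-9 else 1; d=np.array([x*s,y*s,np.cos(t)])
    else: d=np.array([x,y,1.])
    Rm=cv2.Rodrigues(np.array(m["rvec"]))[0]
    return -Rm.T@m["tvec"], Rm.T@d
def at_z(m,col,row,z,fish=False):
    o,d=ray(m,col,row,fish); return o+d*(z-o[2])/d[2]
def tri(rays):
    A=0;b=0
    for o,d in rays:
        d=d/np.linalg.norm(d); P=np.eye(3)-np.outer(d,d); A=A+P; b=b+P@o
    return np.linalg.solve(A,b)
def cen(mask):
    r,c=np.nonzero(mask); return c.mean(),r.mean()
E
python3 - <<'E'
from h import *
np.set_printoptions(precision=4,suppress=True)
out={}
for cam in ("top","scene"):
    imaging.grab_frame(cam); m=imaging.camera_model(cam)
    for n in ("knob","bar_center","tray","kiln_lid","shelf"):
        L=finder.outline_of(cam,n)
        for k,e in enumerate(L[:2]):
            c=cen(e["mask"]); print(cam,n,round(e["score"],2),np.array(c),e["mask"].sum())
            if k==0:
                out[cam,n]=ray(m,*c)
                if n in("tray","kiln_lid"):
                    cnt=max(cv2.findContours(e["mask"].astype(np.uint8),0,2)[0],key=cv2.contourArea)
                    b=cv2.boxPoints(cv2.minAreaRect(cnt)); z=.018 if n=="tray" else .168
                    P=np.array([at_z(m,*p,z) for p in b]); print(P[:,:2], P.mean(0))
for n in ("knob","bar_center"):
    if ("top",n) in out and ("scene",n) in out: print(n,tri([out["top",n],out["scene",n]]))
m=imaging.camera_model("top")
for t,p,z in (("pivotcap",(155,215),.17),("knobtop?",(162,307),.19),("kiln front right rim",(253,300),.14),("kiln back right rim",(251,208),.14),("bar",(352,256),.05)):
    print(t,at_z(m,*p,z))
E
```

```text
top knob 0.75 [164.2493 272.049 ] 9789
top knob 0.48 [186.0439 259.2183] 15318
top bar_center 0.53 [352.1176 254.9559] 68
top tray 0.65 [374.9605 244.3441] 3699
[[ 0.5221 -0.1272]
 [ 0.6395 -0.135 ]
 [ 0.6289 -0.3087]
 [ 0.5111 -0.2996]] [ 0.5754 -0.2176  0.018 ]
top tray 0.17 [202.8995 321.7703] 209
top kiln_lid 0.85 [163.9998 272.2104] 9575
[[0.5065 0.327 ]
 [0.6523 0.2161]
 [0.5372 0.071 ]
 [0.3936 0.1835]] [0.5224 0.1994 0.168 ]
top kiln_lid 0.57 [374.3342 244.0954] 3543
top shelf 0.95 [186.0187 259.1701] 15428
scene knob 0.7 [445.7801 325.1206] 12022
scene bar_center 0.68 [321.8989 226.4551] 178
scene bar_center 0.31 [445.8414 325.0702] 12071
scene tray 0.9 [301.2443 222.5695] 2718
[[ 0.6352 -0.3013]
 [ 0.5028 -0.3256]
 [ 0.526  -0.1188]
 [ 0.6449 -0.1046]] [ 0.5772 -0.2126  0.018 ]
scene kiln_lid 0.79 [445.8493 324.9867] 11947
[[0.6625 0.2261]
 [0.5396 0.0756]
 [0.3736 0.2048]
 [0.5153 0.3347]] [0.5228 0.2103 0.168 ]
scene shelf 0.95 [413.023  328.6916] 20845
scene shelf 0.68 [445.7454 325.1264] 11997
knob [0.5209 0.2061 0.147 ]
bar_center [ 0.5527 -0.1638  0.0283]
pivotcap [0.6278 0.2171 0.17  ]
knobtop? [0.4586 0.1955 0.19  ]
kiln front right rim [0.4656 0.0383 0.14  ]
kiln back right rim [0.6437 0.0422 0.14  ]
bar [ 0.5504 -0.1618  0.05  ]
```

```bash
python3 - <<'E'
import cv2
im=cv2.imread("pics/top0.png")[180:350,80:270]
cv2.imwrite("pics/c1.png",cv2.resize(im,None,fx=3.5,fy=3.5,interpolation=cv2.INTER_CUBIC)[:600])
E
```

```text
(no output)
```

View pics/c1.png

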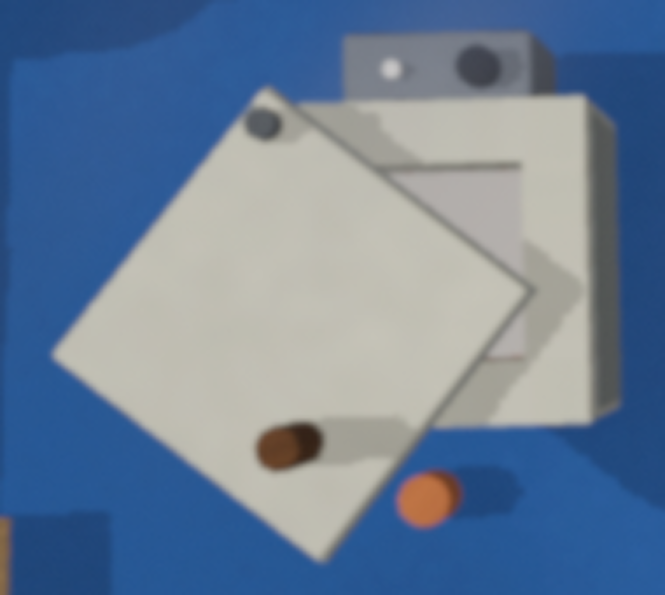

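The crop shows the lid corners at (267,87), (536,290), (322,563) and (51,354), the knob top at (279,449) and the pivot cap at (263,123). The kiln rim's right corners are at (586,95) and (594,423).

```bash
python3 - <<'E'
from h import *
np.set_printoptions(precision=4,suppress=True)
m=imaging.camera_model("top")
f=lambda u,v,z: at_z(m,80+(u+.5)/3.5-.5,180+(v+.5)/3.5-.5,z)
L=np.array([f(*p,.168) for p in((267,87),(536,290),(322,563),(51,354))])
print("lid",L[:,:2],L.mean(0), [np.linalg.norm(L[i]-L[i-1]) for i in range(4)])
d=(L[2]-L[0])[:2]; d/=np.linalg.norm(d); e=(L[1]-L[3])[:2]; e/=np.linalg.norm(e)
a=np.arctan2(d[1],d[0]); b=np.arctan2(e[1],e[0])+np.pi/2*-1
print("diag ang",a,b)
c=L.mean(0)[:2]; u=d
piv=c-u*.075*2**.5; print("pivot from lid",piv,"knob",piv+u*.17)
print("cap",f(263,123,.168),f(263,123,.175),"knob top",f(279,449,.213))
A=f(586,95,.14);B=f(594,423,.14); x=(A-B)[:2]; print("rim",A,B,np.linalg.norm(x)); x/=np.linalg.norm(x); y=np.array([-x[1],x[0]])
k=(A+B)[:2]/2+y*.09; print("kiln c",k,"yaw",np.arctan2(x[1],x[0]),"pivot",k+.075*(x+y))
print("chamber inner corners",f(521,164,.14),f(523,357,.14))
mm=imaging.camera_model("wrist"); print(mm, observe()["tool_pos"])
E
```

```text
lid [[0.6478 0.2164]
 [0.5377 0.0724]
 [0.3952 0.1841]
 [0.5064 0.3276]] [0.5218 0.2001 0.168 ] [np.float64(0.17995689526417252), np.float64(0.18127661719420826), np.float64(0.18105367117552645), np.float64(0.18148332159554695)]
diag ang -3.014578704562237 -3.019408566942044
pivot from lid [0.627  0.2136] knob [0.4584 0.192 ]
cap [0.6284 0.2182 0.168 ] [0.6276 0.2158 0.175 ] knob top [0.4589 0.1926 0.213 ]
rim [0.6461 0.0498 0.14  ] [0.4648 0.0452 0.14  ] 0.18142656670533405
kiln c [0.5532 0.1375] yaw 0.025149633475845704 pivot [0.6263 0.2144]
chamber inner corners [0.6078 0.0857 0.14  ] [0.5013 0.0842 0.14  ]
{'fx': 371.64829954431775, 'fy': 371.64829954431775, 'cx': 321.70496390048254, 'cy': 242.61097546847023, 'rvec': array([-2.3126, -1.7859, -0.239 ]), 'tvec': array([-0.6245, -0.0344,  0.3776])} [0.1588 0.6045 0.2018]
```

>>> play_rows(
  steps=[
    [[0, 0, 0.1], [0, 0, 0]],
    [[0.598, -0.824, 0.09], [0, 0, 0.484]],
    [[0.598, -0.824, 0.09], [0, 0, 0.484]],
    [[0.598, -0.824, 0.09], [0, 0, 0.484]],
    [[0.598, -0.824, 0.09], [0, 0, 0.484]],
    [[0.598, -0.824, 0.09], [0, 0, 0.484]],
    [[0.598, -0.824, 0.09], [0, 0, 0.484]],
    [[0.598, -0.824, 0.09], [0, 0, 0.484]],
    [[0.598, -0.824, 0.09], [0, 0, 0.484]],
    [[0.598, -0.824, 0.09], [0, 0, 0.484]],
    [[0.598, -0.824, 0.09], [0, 0, 0.484]],
    [[0.598, -0.824, 0.09], [0, 0, 0.484]],
    [[0.598, -0.824, 0.09], [0, 0, 0.484]],
  ],
  grip=0.2,
)

```text
time: 2.33
tool_pos: [0.457, 0.1939, 0.2468]
orientation: [-0.063, 0.998, 0.0, -0.0]
force: [0.6, -0.0, -0.5]
width: 0.0342
gripper_force: 0.0
```

>>> play_rows(
  steps=[
    [[0, 0, -0.05], [0, 0, 0]],
    [[0, 0, -0.1], [0, 0, 0]],
    [[0, 0, -0.13], [0, 0, 0]],
    [[0, 0, -0.13], [0, 0, 0]],
  ],
)

```text
time: 2.82
tool_pos: [0.4566, 0.1929, 0.1806]
orientation: [-0.062, 0.998, -0.0, -0.001]
force: [-0.5, 0.3, -0.9]
width: 0.0338
gripper_force: 0.0
```

```bash
python3 - <<'E'
from h import *
print(observe()["tool_pos"],observe()["force"])
im=imaging.grab_frame("wrist"); cv2.imwrite("pics/w1.png",im[:,:,::-1])
# arc waypoints relative to the commanded start, radius vector angle
p=np.array([.627,.214]); a0=-3.017
c0=p+.17*np.array([np.cos(a0),np.sin(a0)])
for k in range(0,13):
    da=-.93*k/12; a=a0+da; q=p+.17*np.array([np.cos(a),np.sin(a)])-c0
    print(k,np.round(q/.5,3),round(np.degrees(da)/45,3))
E
```

```text
[0.45662743 0.19285963 0.18063263] [-0.48800156  0.30354343 -0.88467596]
0 [0. 0.] -0.0
1 [-0.002  0.026] -0.099
2 [-0.002  0.053] -0.197
3 [-0.001  0.079] -0.296
4 [0.003 0.105] -0.395
5 [0.009 0.131] -0.493
6 [0.017 0.156] -0.592
7 [0.027 0.18 ] -0.691
8 [0.038 0.204] -0.789
9 [0.052 0.227] -0.888
10 [0.067 0.248] -0.987
11 [0.084 0.268] -1.085
12 [0.102 0.287] -1.184
```

View pics/w1.png

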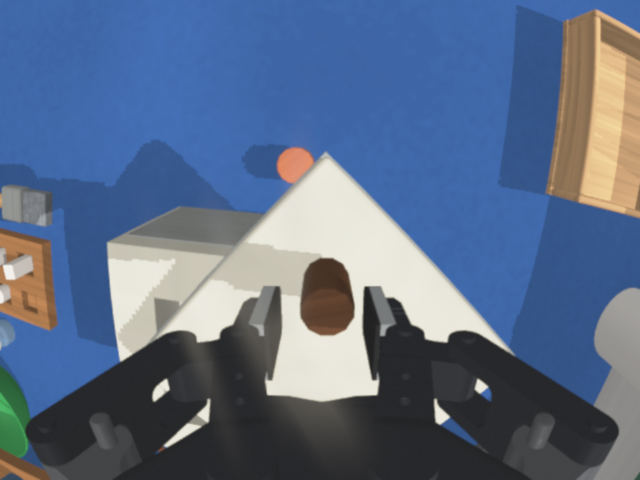

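The knob, at about (327,295), sits between the fingers with a gap on both sides. I'll swing the lid open along the arc.

>>> play_rows(
  steps=[
    [[-0.002, 0.026, 0], [0, 0, -0.099]],
    [[-0.002, 0.053, 0], [0, 0, -0.197]],
    [[-0.001, 0.079, 0], [0, 0, -0.296]],
    [[0.003, 0.105, 0], [0, 0, -0.395]],
    [[0.009, 0.131, 0], [0, 0, -0.493]],
    [[0.017, 0.156, 0], [0, 0, -0.592]],
    [[0.027, 0.18, 0], [0, 0, -0.691]],
    [[0.038, 0.204, 0], [0, 0, -0.789]],
  ],
)

```text
time: 3.88
tool_pos: [0.4777, 0.2954, 0.1834]
orientation: [0.247, 0.969, 0.001, 0.001]
force: [-0.3, 0.1, -0.4]
width: 0.0343
gripper_force: 0.0
```

>>> play_rows(
  steps=[
    [[0.014, 0.023, 0], [0, 0, -0.099]],
    [[0.029, 0.044, 0], [0, 0, -0.198]],
    [[0.046, 0.064, 0], [0, 0, -0.296]],
    [[0.055, 0.074, 0], [0, 0, -0.35]],
    [[0.055, 0.074, 0], [0, 0, -0.35]],
  ],
)

```text
time: 4.5
tool_pos: [0.505, 0.3322, 0.1829]
orientation: [0.376, 0.927, 0.001, 0.001]
force: [-0.5, 0.2, -0.5]
width: 0.0343
gripper_force: 0.0
```

>>> play_rows(
  steps=[
    [[0.004, 0.004, 0], [0, 0, -0.01]],
    [[0.008, 0.008, 0], [0, 0, -0.02]],
    [[0.01, 0.01, 0], [0, 0, -0.03]],
    [[0.01, 0.01, 0], [0, 0, -0.03]],
  ],
)

```text
time: 5.0
tool_pos: [0.5093, 0.3365, 0.1817]
orientation: [0.387, 0.922, -0.0, -0.0]
force: [-0.2, 0.2, -0.7]
width: 0.0343
gripper_force: 0.0
```

```bash
python3 - <<'E'
from h import *
print(observe()["tool_pos"],observe()["force"])
im=imaging.grab_frame("wrist"); cv2.imwrite("pics/w2.png",im[:,:,::-1])
E
```

```text
[0.5092686  0.33648805 0.18169566] [-0.23816787  0.20360085 -0.65664852]
```

View pics/w2.png

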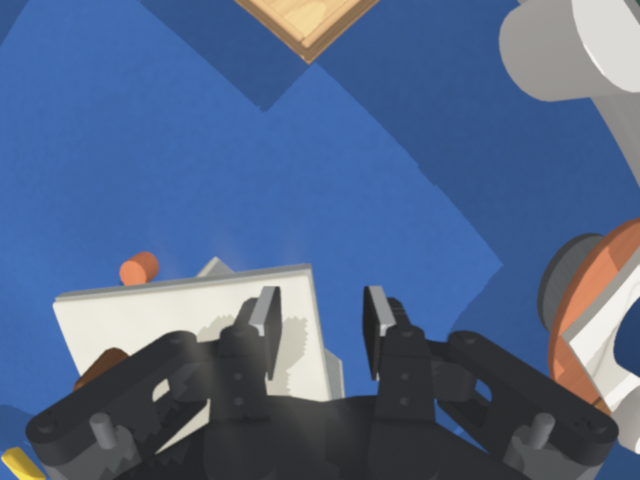

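The lid didn't follow. The knob is off to the left at about (100,365), outside the fingers. I'll check from above.

```bash
python3 - <<'E'
from h import *
im=imaging.grab_frame("top"); im=np.ascontiguousarray(im[160:350,60:270,::-1])
cv2.imwrite("pics/c2.png",cv2.resize(im,None,fx=3,fy=3,interpolation=cv2.INTER_CUBIC))
E
```

```text
(no output)
```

View pics/c2.png

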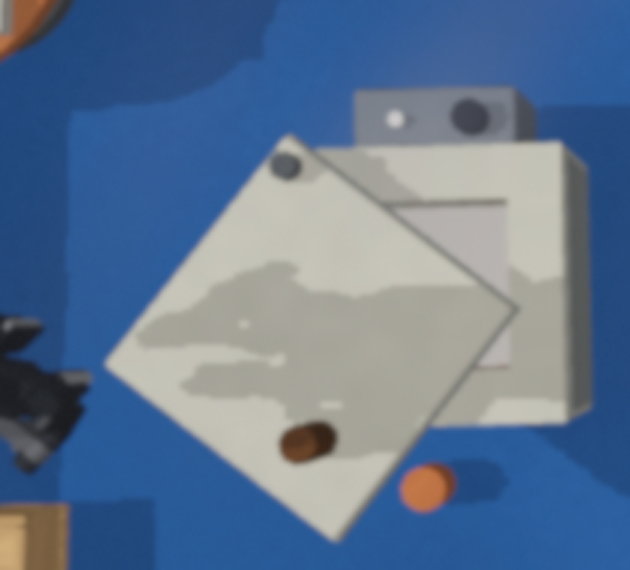

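The lid hasn't moved (knob top still near px (160,307)), so the fingers missed the knob. I'll cross-check the TCP, the wrist camera and the top camera against each other.

```bash
python3 - <<'E'
from h import *
np.set_printoptions(precision=4,suppress=True)
s=observe(); T=s["tool_pos"]; Rt=R.from_quat(s["orientation"]).as_matrix()
m=imaging.camera_model("top")
def proj(m,P,fish=False):
    c=cv2.Rodrigues(np.array(m["rvec"]))[0]@P+m["tvec"]
    if fish:
        th=np.arctan2(np.hypot(c[0],c[1]),c[2]); k=th/np.hypot(c[0],c[1]); return m["cx"]+m["fx"]*k*c[0],m["cy"]+m["fy"]*k*c[1]
    return m["cx"]+m["fx"]*c[0]/c[2],m["cy"]+m["fy"]*c[1]/c[2]
print("T",T)
for sg in(-1,1):
  tip=T+Rt@[0,sg*.017,-.003]; c=proj(m,tip); print("tip top px",c,"crop",(c[0]-60)*3,(c[1]-160)*3)
w=imaging.camera_model("wrist"); print("wrist cam pos",-cv2.Rodrigues(w["rvec"])[0].T@w["tvec"])
for sg in(-1,0,1): print("tip in wrist", proj(w,T+Rt@[0,sg*.017,-.003],True))
for n,P in (("knobtop",(.4585,.192,.213)),("knobbase",(.4585,.192,.168)),("lid top-left corner",(.3952,.1841,.168)),("left corner",(.5064,.3276,.168)),("prop",(.38,.12,.035))):
    print(n,proj(w,np.array(P),True))
E
```

```text
T [0.5092 0.3364 0.1816]
tip top px (np.float64(91.45038648944515), np.float64(286.2117137935451)) crop 94.35115946833545 378.6351413806352
tip top px (np.float64(78.48188642967867), np.float64(272.9240850000201)) crop 55.445659289036 338.77225500006034
wrist cam pos [0.4621 0.3832 0.3534]
tip in wrist (np.float64(288.2733472073916), np.float64(282.98450698939826))
tip in wrist (np.float64(323.09679912632856), np.float64(283.12807695422094))
tip in wrist (np.float64(357.890430908705), np.float64(283.0351054800324))
knobtop (np.float64(84.86249178153841), np.float64(402.3605046828408))
knobbase (np.float64(117.3094976292513), np.float64(362.81084856682617))
lid top-left corner (np.float64(47.71498572615076), np.float64(305.5058847175867))
left corner (np.float64(307.6213190280989), np.float64(279.28726214183564))
prop (np.float64(92.37573235178436), np.float64(282.1393954444179))
```

>>> play_rows(
  steps=[
    [[0, 0, 0.12], [0, 0, 0.1]],
    [[-0.05, -0.15, 0.12], [0, 0, 0.35]],
    [[-0.103, -0.288, 0.12], [0, 0, 0.6]],
    [[-0.103, -0.288, 0.12], [0, 0, 0.8]],
    [[-0.103, -0.288, 0.12], [0, 0, 1.0]],
    [[-0.103, -0.288, 0.12], [0, 0, 1.0]],
  ],
)

```text
time: 5.85
tool_pos: [0.4578, 0.1921, 0.242]
orientation: [0.006, 1.0, 0.0, 0.0]
force: [-0.4, 0.6, -0.2]
width: 0.0343
gripper_force: 0.0
```

>>> play_rows(
  steps=[
    [[0, 0, -0.06], [0, 0, 0.169]],
    [[0, 0, -0.12], [0, 0, 0.169]],
    [[0, 0, -0.12], [0, 0, 0.169]],
  ],
)

```text
time: 6.22
tool_pos: [0.4557, 0.1924, 0.1791]
orientation: [-0.061, 0.998, -0.001, -0.003]
force: [-1.7, -0.1, 0.8]
width: 0.0342
gripper_force: 0.0
```

```bash
cat >> h.py <<'E'
def proj(m,P,fish=False):
    c=cv2.Rodrigues(np.array(m["rvec"]))[0]@np.array(P)+m["tvec"]
    if fish:
        th=np.arctan2(np.hypot(c[0],c[1]),c[2]); k=th/np.hypot(c[0],c[1]); return m["cx"]+m["fx"]*k*c[0],m["cy"]+m["fy"]*k*c[1]
    return m["cx"]+m["fx"]*c[0]/c[2],m["cy"]+m["fy"]*c[1]/c[2]
E
python3 - <<'E'
from h import *
s=observe(); T=s["tool_pos"]; Rt=R.from_quat(s["orientation"]).as_matrix(); print(T)
im=imaging.grab_frame("scene"); m=imaging.camera_model("scene"); x0,y0=380,200
c=cv2.resize(np.ascontiguousarray(im[200:350,380:570,::-1]),None,fx=4,fy=4,interpolation=cv2.INTER_CUBIC)
def mk(P,col):
    p=proj(m,P); q=(int((p[0]-x0)*4),int((p[1]-y0)*4)); cv2.circle(c,q,3,col,-1)
for sg in(-1,1): mk(T+Rt@[0,sg*.017,0],(0,0,255))
mk((.4585,.192,.213),(0,255,0)); mk((.4585,.192,.168),(255,0,255))
cv2.imwrite("pics/s1.png",c)
E
```

```text
[0.45574398 0.19235513 0.17913686]
```

View pics/s1.png

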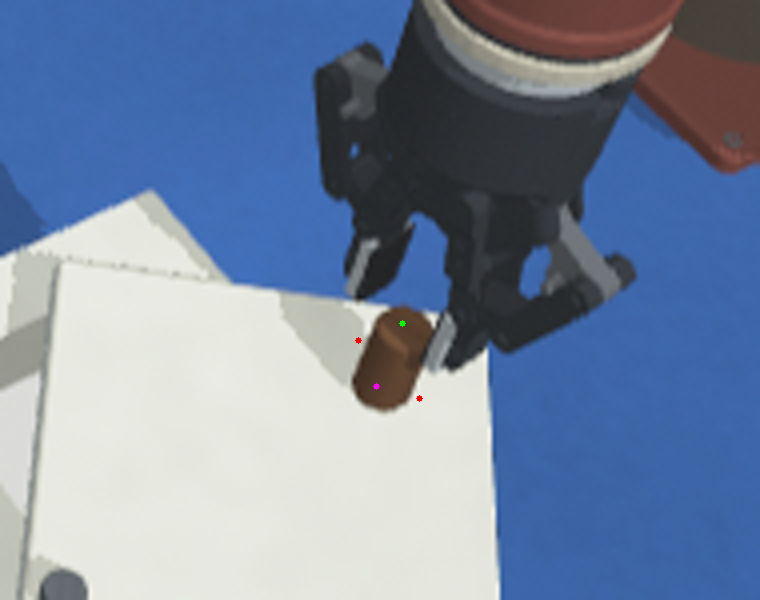

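The scene view shows the fingertips level with the knob's top, about 30 mm higher than the reported TCP suggests. The wrist view agrees: the knob looks smaller than expected, so the camera is higher too. They are centred on the knob sideways, so I'll lower with a force check.

>>> play_rows(
  steps=[
    [[0, 0, -0.02], [0, 0, 0]],
    [[0, 0, -0.04], [0, 0, 0]],
    [[0, 0, -0.05], [0, 0, 0]],
    [[0, 0, -0.05], [0, 0, 0]],
  ],
)

```text
time: 6.78
tool_pos: [0.4574, 0.1924, 0.1563]
orientation: [-0.062, 0.998, -0.0, -0.0]
force: [-0.9, -0.7, 0.1]
width: 0.0339
gripper_force: 0.0
```

```bash
python3 - <<'E'
from h import *
s=observe(); T=s["tool_pos"]; Rt=R.from_quat(s["orientation"]).as_matrix(); print(T,s["force"])
c=[]
im=imaging.grab_frame("scene"); m=imaging.camera_model("scene")
a=cv2.resize(np.ascontiguousarray(im[240:320,420:520,::-1]),(500,400),interpolation=cv2.INTER_CUBIC)
w=imaging.grab_frame("wrist")
b=cv2.resize(np.ascontiguousarray(w[220:420,200:450,::-1]),(300,240))
b=cv2.copyMakeBorder(b,0,160,0,0,cv2.BORDER_CONSTANT)
cv2.imwrite("pics/s2.png",np.hstack([a,b])); cv2.imwrite("pics/w3.png",w[:,:,::-1])
E
```

```text
[0.45740947 0.19240784 0.15625369] [-0.85414423 -0.70382034  0.12418357]
```

View pics/s2.png

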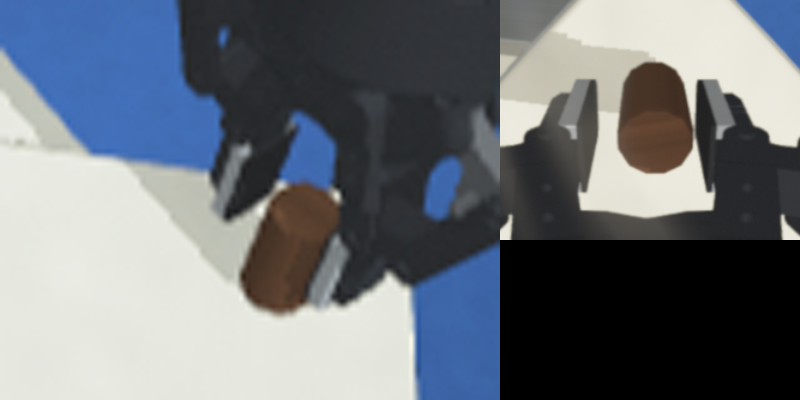

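The fingertips now straddle the knob about 30 mm below its top. That puts the true fingertip height about 25 mm above the reported TCP z. I'll run the opening arc again.

>>> play_rows(
  steps=[
    [[-0.002, 0.026, -0.004], [0, 0, -0.099]],
    [[-0.002, 0.053, -0.004], [0, 0, -0.197]],
    [[-0.001, 0.079, -0.004], [0, 0, -0.296]],
    [[0.003, 0.105, -0.004], [0, 0, -0.395]],
    [[0.009, 0.131, -0.004], [0, 0, -0.493]],
    [[0.017, 0.156, -0.004], [0, 0, -0.592]],
    [[0.027, 0.18, -0.004], [0, 0, -0.691]],
    [[0.038, 0.204, -0.004], [0, 0, -0.789]],
  ],
)

```text
time: 7.88
tool_pos: [0.4769, 0.2948, 0.155]
orientation: [0.247, 0.969, -0.0, 0.0]
force: [0.7, -1.0, 1.4]
width: 0.034
gripper_force: 0.5
```

>>> play_rows(
  steps=[
    [[0.014, 0.023, 0], [0, 0, -0.099]],
    [[0.029, 0.044, 0], [0, 0, -0.198]],
    [[0.046, 0.064, 0], [0, 0, -0.296]],
    [[0.055, 0.074, 0], [0, 0, -0.35]],
    [[0.055, 0.074, 0], [0, 0, -0.35]],
  ],
)

```text
time: 8.5
tool_pos: [0.5046, 0.3318, 0.1549]
orientation: [0.376, 0.927, 0.0, 0.0]
force: [-0.4, -0.4, 0.2]
width: 0.0344
gripper_force: 0.0
```

```bash
python3 - <<'E'
from h import *
s=observe(); print(s["tool_pos"],s["force"])
imaging.grab_frame("top"); m=imaging.camera_model("top")
for e in finder.outline_of("top","kiln_lid")[:1]:
    cnt=max(cv2.findContours(e["mask"].astype(np.uint8),0,2)[0],key=cv2.contourArea)
    P=np.array([at_z(m,*p,.168) for p in cv2.boxPoints(cv2.minAreaRect(cnt))]); print(e["score"],P.round(3), P.mean(0), np.arctan2(P[:,1]-.214,P[:,0]-.627))
    c=P.mean(0); print("diag ang of centre", np.arctan2(c[1]-.214,c[0]-.627))
E
```

```text
[0.50459692 0.33181499 0.15493827] [-0.4256211  -0.42092877  0.18222129]
0.73 [[ 0.619 -0.305  0.168]
 [ 0.641 -0.395  0.168]
 [ 0.601 -0.404  0.168]
 [ 0.579 -0.314  0.168]] [ 0.60993964 -0.35435688  0.168     ] [-1.58606378 -1.54795372 -1.61335846 -1.66138542]
diag ang of centre -1.6008042944521848
```

>>> play_rows(
  steps=[
    [[0.005, 0.005, 0], [0, 0, -0.01]],
    [[0.01, 0.01, 0], [0, 0, -0.02]],
    [[0.012, 0.012, 0], [0, 0, -0.03]],
    [[0.012, 0.012, 0], [0, 0, -0.03]],
  ],
)

```text
time: 9.1
tool_pos: [0.5105, 0.3376, 0.1547]
orientation: [0.387, 0.922, 0.0, 0.0]
force: [-0.3, 1.2, -0.8]
width: 0.0342
gripper_force: 0.0
```

```bash
python3 - <<'E'
from h import *
s=observe(); print(s["tool_pos"],s["force"])
im=imaging.grab_frame("top"); a=np.ascontiguousarray(im[160:350,40:270,::-1])
b=imaging.grab_frame("wrist")[:,:,::-1]; b=cv2.resize(np.ascontiguousarray(b),(340,255))
a=cv2.resize(a,(460,380)); b=cv2.copyMakeBorder(b,0,125,0,0,cv2.BORDER_CONSTANT)
cv2.imwrite("pics/t3.png",np.hstack([a,b]))
E
```

```text
[0.51045629 0.33761328 0.15474215] [-0.26165913  1.19651077 -0.78803247]
```

View pics/t3.png

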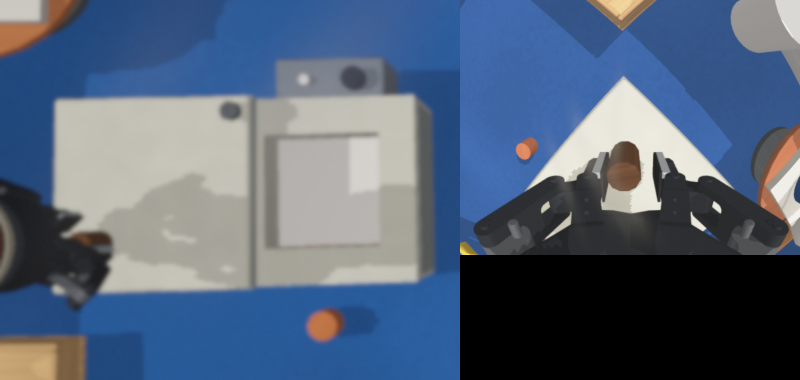

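The lid is now almost at right angles to its shut position and the chamber is fully exposed. I'll nudge on to the end stop.

>>> play_rows(
  steps=[
    [[0.004, 0.004, 0], [0, 0, 0]],
    [[0.008, 0.008, 0], [0, 0, 0]],
    [[0.012, 0.012, 0], [0, 0, 0]],
    [[0.012, 0.012, 0], [0, 0, 0]],
  ],
)

```text
time: 9.7
tool_pos: [0.5129, 0.3404, 0.1544]
orientation: [0.387, 0.922, -0.005, -0.002]
force: [-14.3, -12.1, 10.5]
width: 0.0341
gripper_force: 9.6
```

The end stop is reached, with about 19 N on the tool. I'll back off, lift, and go over to the tray.

>>> play_rows(
  steps=[
    [[-0.01, -0.01, 0], [0, 0, 0]],
    [[-0.011, -0.011, 0.06], [0, 0, 0]],
    [[-0.011, -0.011, 0.16], [0, 0, 0]],
    [[0.02, -0.1, 0.18], [0, 0, 0.1]],
    [[0.036, -0.2, 0.18], [0, 0, 0.3]],
    [[0.036, -0.32, 0.18], [0, 0, 0.5]],
    [[0.036, -0.44, 0.18], [0, 0, 0.7]],
    [[0.036, -0.5, 0.18], [0, 0, 0.93]],
  ],
)

```text
time: 10.7
tool_pos: [0.5346, 0.0908, 0.245]
orientation: [0.03, 1.0, -0.0, 0.001]
force: [-0.1, -0.1, 0.5]
width: 0.034
gripper_force: 0.0
```

>>> play_rows(
  steps=[
    [[0.037, -0.12, 0], [0, 0, 0]],
    [[0.037, -0.24, 0], [0, 0, 0]],
    [[0.037, -0.36, 0], [0, 0, 0]],
    [[0.037, -0.48, -0.05], [0, 0, 0]],
    [[0.037, -0.512, -0.15], [0, 0, 0]],
    [[0.037, -0.512, -0.2], [0, 0, 0]],
    [[0.037, -0.512, -0.2], [0, 0, 0]],
    [[0.037, -0.512, -0.2], [0, 0, 0]],
  ],
)

```text
time: 11.7
tool_pos: [0.5538, -0.1626, 0.1463]
orientation: [0.032, 0.999, -0.0, 0.001]
force: [0.3, -0.5, 0.6]
width: 0.0342
gripper_force: 0.0
```

```bash
python3 - <<'E'
from h import *
np.set_printoptions(precision=4,suppress=True)
s=observe(); print(s["tool_pos"],s["orientation"],s["force"])
w=imaging.camera_model("wrist"); im=imaging.grab_frame("wrist"); cv2.imwrite("pics/w4.png",im[:,:,::-1])
print("cam",-cv2.Rodrigues(w["rvec"])[0].T@w["tvec"])
for n in ("bar_center","stud0_mid","tray"):
    for e in finder.outline_of("wrist",n)[:6]:
        cnt=max(cv2.findContours(e["mask"].astype(np.uint8),0,2)[0],key=cv2.contourArea)
        print(n,round(e["score"],2),np.array(cen(e["mask"])),e["mask"].sum(),cv2.minAreaRect(cnt))
m=imaging.camera_model("top"); imaging.grab_frame("top")
for e in finder.outline_of("top","stud0_mid")[:6]:
    c=cen(e["mask"]); print("top stud",round(e["score"],2),np.array(c),at_z(m,*c,.028),e["mask"].sum())
E
```

```text
[ 0.5538 -0.1626  0.1463] [ 0.0319  0.9995 -0.0004  0.0011] [ 0.2535 -0.4831  0.6489]
cam [ 0.4867 -0.1587  0.3179]
bar_center 0.76 [322.2701 226.8723] 822 ((322.14801025390625, 226.56399536132812), (34.07767868041992, 25.49117660522461), 79.69515228271484)
stud0_mid 0.64 [206.1369 282.3444] 694 ((206.2000274658203, 282.1000061035156), (24.59674835205078, 33.09380340576172), 26.56505012512207)
tray 0.3 [261.863  280.2233] 533 ((261.5633239746094, 280.275146484375), (22.242019653320312, 31.400497436523438), 52.594642639160156)
top stud 0.72 [162.7713 252.1542] [0.5631 0.2476 0.028 ] 19249
```

View pics/w4.png

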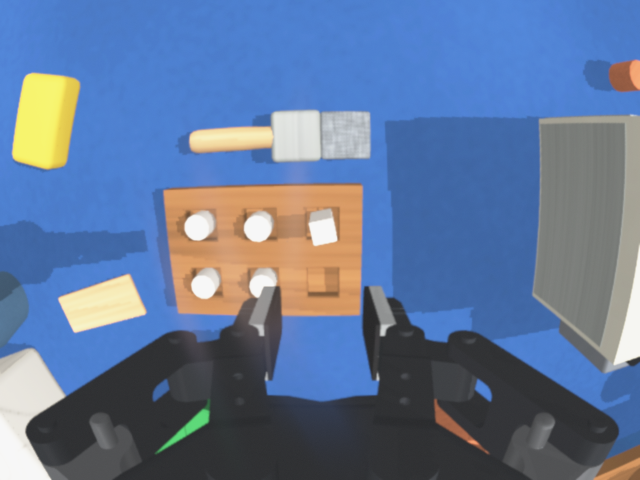

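The wrist view shows the bar top at about (323,230), turned roughly 10° in the image. The tray's corners are at (165,188), (361,184), (361,316) and (178,314). I'll fit the camera to the tray to get the height bias and the bar's position.

```bash
python3 - <<'E'
from h import *
np.set_printoptions(precision=4,suppress=True)
im=cv2.imread("pics/w4.png"); w=imaging.camera_model("wrist"); s=observe()
# bar top face and corner refinement
hsv=cv2.cvtColor(im,cv2.COLOR_BGR2HSV); 
white=((hsv[:,:,1]<40)&(hsv[:,:,2]>190)).astype(np.uint8); white[:, :295]=0; white[:,350:]=0; white[:195]=0; white[260:]=0
cnt=max(cv2.findContours(white,0,2)[0],key=cv2.contourArea); print("white",cv2.minAreaRect(cnt),cv2.boxPoints(cv2.minAreaRect(cnt)))
def und(p):
    x=(p[0]-w["cx"])/w["fx"]; y=(p[1]-w["cy"])/w["fy"]; t=np.hypot(x,y); k=np.tan(t)/t; return x*k,y*k
obj=np.array([[-.058,.085,.018],[-.058,-.085,.018],[.058,-.085,.018],[.058,.085,.018]]); px=[(361,184),(165,188),(178,314),(361,316)]
ok,r,t=cv2.solvePnP(obj,np.array([und(p) for p in px]),np.eye(3),None)
Rm=cv2.Rodrigues(r)[0]; c=-Rm.T@t[:,0]; print("cam in tray frame",c)
Rw=cv2.Rodrigues(w["rvec"])[0]; print("reported cam",-Rw.T@w["tvec"]); rel=Rw.T@Rm; print("tray rot in world (rotvec)",R.from_matrix(rel).as_rotvec())
# translation fit keeping reported rotation: offset of camera (3) + tray x,y,yaw from top
from scipy.optimize import least_squares
def f(v):
    T,yaw,cz=v[:2],v[2],v[3]; e=[]
    for o,p in zip(obj,px):
        P=np.array([T[0]+np.cos(yaw)*o[0]-np.sin(yaw)*o[1],T[1]+np.sin(yaw)*o[0]+np.cos(yaw)*o[1],o[2]-cz]); q=proj(w,P,True); e+= [q[0]-p[0],q[1]-p[1]]
    return e
v=least_squares(f,[.575,-.215,-.06,0.02]); print("tray per wrist xy yaw, cam dz",v.x,np.array(v.fun))
for z in (.05,): 
  for p in ((322.5,230),): print("bar top xy if cam raised",at_z(w,*p,z-v.x[3],True), "unraised",at_z(w,*p,z,True))
cy,sy=np.cos(v.x[2]),np.sin(v.x[2]); print("pocket",v.x[:2]+[cy*-.026-sy*.052,sy*-.026+cy*.052])
E
```

```text
white ((321.87060546875, 226.91763305664062), (33.19036102294922, 24.730073928833008), 77.47119140625) [[306.2    213.4   ]
 [330.3412 208.0353]
 [337.5412 240.4353]
 [313.4    245.8   ]]
cam in tray frame [-0.072   0.0579  0.3224]
reported cam [ 0.4864 -0.1586  0.3175]
tray rot in world (rotvec) [ 0.015  -0.0631 -0.0486]
tray per wrist xy yaw, cam dz [ 0.5751 -0.2154 -0.054   0.0002] [ 2.0638  0.608  -1.6717  1.5861  0.2343 -1.2778 -0.8365 -1.2536]
bar top xy if cam raised [ 0.55   -0.1622  0.0498] unraised [ 0.5499 -0.1622  0.05  ]
pocket [ 0.5519 -0.1621]
```

The camera pose agrees with the world frame (dz about 0). So it is the fingertips that end about 25–30 mm short of the reported TCP. The bar is at about (0.551, −0.162) and the tool has to turn about +11.5°. I'll descend in stages, watching the force.

>>> play_rows(
  steps=[
    [[-0.004, 0.002, 0], [0, 0, 0.13]],
    [[-0.004, 0.002, -0.06], [0, 0, 0.25]],
    [[-0.004, 0.002, -0.13], [0, 0, 0.25]],
    [[-0.004, 0.002, -0.19], [0, 0, 0.25]],
    [[-0.004, 0.002, -0.21], [0, 0, 0.25]],
    [[-0.004, 0.002, -0.23], [0, 0, 0.25]],
    [[-0.004, 0.002, -0.23], [0, 0, 0.25]],
  ],
)

```text
time: 12.88
tool_pos: [0.551, -0.1616, 0.03]
orientation: [-0.066, 0.998, -0.0, 0.0]
force: [0.2, -0.9, -1.1]
width: 0.0341
gripper_force: 0.0
```

>>> play_rows(
  steps=[
    [[0, 0, -0.01], [0, 0, 0]],
    [[0, 0, -0.02], [0, 0, 0]],
    [[0, 0, -0.03], [0, 0, 0]],
    [[0, 0, -0.03], [0, 0, 0]],
  ],
)

```text
time: 13.38
tool_pos: [0.5503, -0.1613, 0.0141]
orientation: [-0.066, 0.998, 0.0, -0.0]
force: [-0.2, -0.2, 0.7]
width: 0.0342
gripper_force: 0.0
```

```bash
python3 - <<'E'
from h import *
np.set_printoptions(precision=4,suppress=True)
s=observe(); print(s["tool_pos"],s["force"],s["width"])
w=imaging.camera_model("wrist"); im=imaging.grab_frame("wrist"); cv2.imwrite("pics/w5.png",im[:,:,::-1])
for P in ((.551,-.162,.05),(.551,-.162,.018)): print("pred bar",proj(w,P,True))
hsv=cv2.cvtColor(im,cv2.COLOR_RGB2HSV); white=((hsv[:,:,1]<40)&(hsv[:,:,2]>190)).astype(np.uint8)
white[:,:275]=0; white[:,370:]=0; white[:180]=0; white[400:]=0
n,l,st,c=cv2.connectedComponentsWithStats(white)
for i in range(1,n):
    if st[i,4]>150: print(st[i],c[i])
g=cv2.cvtColor(im,cv2.COLOR_RGB2GRAY)
for r in (280,295,310,330,350): print(r,g[r,240:410:5])
E
```

```text
[ 0.5503 -0.1613  0.0141] [-0.221  -0.2209  0.6672] 0.034215056038068084
pred bar (np.float64(320.59901327255693), np.float64(315.32849064226815))
pred bar (np.float64(320.7506086419685), np.float64(286.0929389569988))
[ 297  264   45   72 2905] [319.0079 300.5074]
280 [144 143 142 141 141 140 139 139 139 141 133 147 183 193 193 193 194 193
 194 193 141 117 145 170 169 167 165 164 164 164 124 120 121 123]
295 [133 140 137 135 149 151 149  64  91 141 151 161 196 196 197 197 197 199
 197 199 180 122 167 167 165  43  58 149 148 138 121 120 120 123]
310 [ 98  86  86 150 150 150  71  70  85 164 159 155 239 240 241 241 241 240
 240 240 224 165 168 169 168  43  43  68 148 149 125  51  53 103]
330 [ 68  74  78  79 203  91  77  80  83 164 167 167 237 241 241 241 241 241
 241 243 231 171 172 172 171  43  41  52 153 168  48  50  51  49]
350 [ 55  59  66  69  72  79  77  74 151 159 162 166 169 170 170 170 168 167
 169 168 167 167 168 168 168 142  43  61  51  51  49  50  50  50]
```

>>> play_rows(
  steps=[
    [[0, 0, -0.01], [0, 0, 0]],
    [[0, 0, -0.02], [0, 0, 0]],
    [[0, 0, -0.03], [0, 0, 0]],
    [[0, 0, -0.03], [0, 0, 0]],
  ],
)

```text
time: 13.92
tool_pos: [0.5502, -0.1613, -0.0011]
orientation: [-0.066, 0.998, 0.0, -0.001]
force: [0.6, 0.3, 0.9]
width: 0.0343
gripper_force: 0.0
```

No contact, and the tips overlap the bar by about 20 mm. Closing.

>>> play_rows(
  steps=[
    [[0, 0, 0], [0, 0, 0]],
    [[0, 0, 0], [0, 0, 0]],
    [[0, 0, 0], [0, 0, 0]],
    [[0, 0, 0], [0, 0, 0]],
    [[0, 0, 0], [0, 0, 0]],
  ],
  grip=1,
)

```text
time: 14.55
tool_pos: [0.5509, -0.1616, -0.0001]
orientation: [-0.066, 0.998, -0.0, 0.0]
force: [-0.5, 0.2, 0.9]
width: 0.0166
gripper_force: 59.0
```

>>> play_rows(
  steps=[
    [[0, 0, 0.02], [0, 0, 0]],
    [[0, 0, 0.05], [0, 0, 0]],
    [[0, 0, 0.12], [0, 0, 0]],
    [[0, 0, 0.24], [0, 0, 0]],
    [[0, 0, 0.36], [0, 0, 0]],
    [[0, 0, 0.36], [0, 0, 0]],
  ],
)

```text
time: 15.3
tool_pos: [0.5549, -0.1633, 0.1881]
orientation: [-0.066, 0.998, -0.003, 0.006]
force: [-0.2, -0.4, -0.9]
width: 0.0169
gripper_force: 58.9
```

The bar is held at 59 N and lifted. I'll check its seating and refine the chamber centre from the open-lid top view.

```bash
python3 - <<'E'
from h import *
np.set_printoptions(precision=4,suppress=True)
m=imaging.camera_model("top")
C=np.array([at_z(m,40+u/2-.25,160+v/2-.25,.14) for u,v in((265,138),(379,133),(381,245),(267,248))]); print(C[:,:2],C.mean(0))
K=np.array([at_z(m,40+u/2-.25,160+v/2-.25,.14) for u,v in((416,95),(418,282))]); print(K, K.mean(0)+[0,.09,0])
s=observe(); print(s["tool_pos"])
def blob(im):
    hsv=cv2.cvtColor(im,cv2.COLOR_RGB2HSV); w=((hsv[:,:,1]<40)&(hsv[:,:,2]>190)).astype(np.uint8)
    w[:,:275]=0; w[:,370:]=0; w[:180]=0; w[400:]=0
    n,l,st,c=cv2.connectedComponentsWithStats(w); i=1+st[1:,4].argmax()
    cnt=max(cv2.findContours((l==i).astype(np.uint8),0,2)[0],key=cv2.contourArea); return st[i],c[i],cv2.minAreaRect(cnt)
print("before",blob(cv2.imread("pics/w5.png")[:,:,::-1].copy()))
im=imaging.grab_frame("wrist"); cv2.imwrite("pics/w6.png",im[:,:,::-1]); print("after",blob(im))
# bar geometry in gripper now: rows where side (grey ~195) turns to top (240)
g=cv2.cvtColor(im,cv2.COLOR_RGB2GRAY); print(g[220:360:4,321])
w=imaging.camera_model("wrist"); T=s["tool_pos"]
for dz in (.05,.006): print("pred",proj(w,[T[0],T[1],T[2]+dz],True))
E
```

```text
[[0.6043 0.1939]
 [0.6083 0.0842]
 [0.5001 0.0819]
 [0.4984 0.1908]] [0.5528 0.1377 0.14  ]
[[0.6452 0.0485 0.14  ]
 [0.4643 0.0464 0.14  ]] [0.5548 0.1374 0.14  ]
[ 0.5549 -0.1633  0.1881]
before (array([ 297,  264,   45,   72, 2905], dtype=int32), array([319.0079, 300.5074]), ((319.0, 299.5), (71.0, 44.0), 90.0))
after (array([ 300,  311,   45,   42, 1822], dtype=int32), array([321.6658, 331.4429]), ((321.9999694824219, 331.4999694824219), (43.99999237060547, 40.99999237060547), -0.0))
[143  98 141 148 146 140 144 146 118 117 127 129 121 151 165 164 165 166
 166 166 166 166 165 207 224 224 224 224 224 224 224 224 224 182 109]
pred (np.float64(318.958520863404), np.float64(340.748466158662))
pred (np.float64(319.9872725469364), np.float64(293.14323318987726))
```

>>> play_rows(
  steps=[
    [[0.001, 0.08, 0], [0, 0, 0]],
    [[0.002, 0.18, 0], [0, 0, -0.05]],
    [[0.003, 0.3, 0], [0, 0, -0.1]],
    [[0.004, 0.42, 0], [0, 0, -0.14]],
    [[0.005, 0.54, 0], [0, 0, -0.14]],
    [[0.005, 0.6, 0], [0, 0, -0.14]],
    [[0.005, 0.6, 0], [0, 0, -0.14]],
    [[0.005, 0.6, 0], [0, 0, -0.14]],
    [[0.005, 0.6, 0], [0, 0, -0.14]],
  ],
)

```text
time: 16.48
tool_pos: [0.5531, 0.1373, 0.1793]
orientation: [-0.01, 1.0, -0.0, -0.0]
force: [-0.3, -0.2, -0.9]
width: 0.0163
gripper_force: 58.9
```

```bash
python3 - <<'E'
from h import *
np.set_printoptions(precision=2,suppress=True)
s=observe(); T=s["tool_pos"]; Rt=R.from_quat(s["orientation"]).as_matrix(); print(T.round(4),s["orientation"].round(3),s["gripper_force"])
w=imaging.camera_model("wrist"); im=imaging.grab_frame("wrist"); g=cv2.cvtColor(im,cv2.COLOR_RGB2GRAY)
fx=np.sign((Rt.T@(-cv2.Rodrigues(w["rvec"])[0].T@w["tvec"]-T))[0])*.009
for n,z in (("top",-.05),("bottom",-.006)):
    for x in (fx,-fx): print(n,"front" if x==fx else "back",[np.array(proj(w,T+Rt@[x,y,z],True)) for y in(-.009,.009)])
for c in (310,321,333): print(c,g[250:370:3,c])
for r in (285,300,320,340): print(r,g[r,280:364:3])
E
```

```text
[0.55 0.14 0.18] [-0.01  1.   -0.   -0.  ] 58.903661370277405
top front [array([298.02, 308.79]), array([347.83, 308.83])]
top back [array([299.19, 350.95]), array([346.43, 350.97])]
bottom front [array([303.59, 268.77]), array([341.7 , 268.81])]
bottom back [array([304.15, 303.44]), array([340.98, 303.47])]
310 [192 191 192 193 192 192 192 182 138 138 138 138 139 139 139 139 139 139
 138 138 142 186 194 194 194 194 195 195 195 195 195 194 194 195 192 213
 213 213 212 211]
321 [191 192 191 192 193 193 192 182 139 138 138 138 138 138 138 138 139 138
 139 139 142 186 194 194 194 195 194 195 195 195 196 195 195 195 192 215
 215 215 215 214]
333 [192 192 191 191 192 192 192 181 138 139 140 137 138 138 139 138 138 138
 139 139 141 185 194 193 194 194 194 194 195 194 195 194 195 194 192 215
 215 215 215 214]
285 [228 226 171 169 171 172 155 137 141 140 139 139 138 138 138 138 138 137
 138 138 139 128 125 143 142 141 151 192]
300 [ 82 117 119 120 119  84  67 123 140 139 138 138 139 137 139 138 139 139
 138 139 138  99  31  77 107 107 107 106]
320 [117 117 116 115  79  64  84 189 194 194 194 195 194 194 195 194 193 194
 194 193 194 185  47  31  66 105 105 106]
340 [ 72  71  71  72  75  72  71 186 193 194 195 195 195 195 195 195 195 194
 195 194 195 173  33  45  41  35  34  34]
```

The bar is upright in the grip; its edges match the prediction to 2–3 px. I'll lower it onto the shelf.

>>> play_rows(
  steps=[
    [[0, 0, -0.04], [0, 0, 0]],
    [[0, 0, -0.09], [0, 0, 0]],
    [[0, 0, -0.14], [0, 0, 0]],
    [[0, 0, -0.165], [0, 0, 0]],
    [[0, 0, -0.172], [0, 0, 0]],
    [[0, 0, -0.178], [0, 0, 0]],
    [[0, 0, -0.178], [0, 0, 0]],
    [[0, 0, -0.178], [0, 0, 0]],
  ],
)

```text
time: 17.52
tool_pos: [0.5538, 0.1386, 0.0915]
orientation: [-0.011, 1.0, 0.0, 0.001]
force: [0.3, -0.7, -0.7]
width: 0.0166
gripper_force: 58.9
```

>>> play_rows(
  steps=[
    [[0, 0, -0.002], [0, 0, 0]],
    [[0, 0, -0.004], [0, 0, 0]],
    [[0, 0, -0.004], [0, 0, 0]],
  ],
)

```text
time: 17.9
tool_pos: [0.5534, 0.1385, 0.0888]
orientation: [-0.011, 1.0, 0.0, 0.0]
force: [0.4, -0.1, 1.2]
width: 0.0166
gripper_force: 59.1
```

>>> play_rows(
  steps=[
    [[0, 0, -0.001], [0, 0, 0]],
    [[0, 0, -0.002], [0, 0, 0]],
    [[0, 0, -0.003], [0, 0, 0]],
    [[0, 0, -0.003], [0, 0, 0]],
  ],
)

```text
time: 18.4
tool_pos: [0.5535, 0.1386, 0.0888]
orientation: [-0.011, 1.0, -0.0, 0.0]
force: [-5.3, -0.0, 10.0]
width: 0.0169
gripper_force: 60.4
```

It's in contact at 10 N. I'll ease up 1 mm and release to a partial opening that stays clear of the chamber walls.

>>> play_rows(
  steps=[
    [[0, 0, 0.002], [0, 0, 0]],
    [[0, 0, 0.002], [0, 0, 0]],
  ],
)

```text
time: 18.65
tool_pos: [0.5535, 0.1385, 0.0888]
orientation: [-0.011, 1.0, 0.0, 0.0]
force: [-2.0, 0.5, 6.0]
width: 0.0165
gripper_force: 59.7
```

>>> play_rows(
  steps=[
    [[0, 0, 0], [0, 0, 0]],
    [[0, 0, 0], [0, 0, 0]],
    [[0, 0, 0], [0, 0, 0]],
    [[0, 0, 0], [0, 0, 0]],
  ],
  grip=0.2,
)

```text
time: 19.15
tool_pos: [0.5531, 0.1385, 0.088]
orientation: [-0.011, 1.0, -0.0, -0.0]
force: [-1.0, 0.0, 0.2]
width: 0.0343
gripper_force: 0.0
```

>>> play_rows(
  steps=[
    [[0, 0, 0.03], [0, 0, 0]],
    [[0, 0, 0.08], [0, 0, 0]],
    [[0, 0, 0.16], [0, 0, 0]],
    [[0, 0, 0.28], [0, 0, 0]],
    [[0, 0, 0.28], [0, 0, 0]],
    [[0, 0, 0.28], [0, 0, 0]],
  ],
)

```text
time: 19.9
tool_pos: [0.5534, 0.1385, 0.2291]
orientation: [-0.011, 1.0, 0.0, 0.001]
force: [-0.0, 0.6, 0.1]
width: 0.0344
gripper_force: 0.0
```

```bash
python3 - <<'E'
from h import *
np.set_printoptions(precision=4,suppress=True)
s=observe(); T=s["tool_pos"]; print(T,s["width"],s["force"])
w=imaging.camera_model("wrist"); im=imaging.grab_frame("wrist"); cv2.imwrite("pics/w7.png",im[:,:,::-1])
for P in ((.5535,.138,.139),(.5535,.138,.095)): print("pred",proj(w,P,True))
for e in finder.outline_of("wrist","bar_center")[:3]:
    cnt=max(cv2.findContours(e["mask"].astype(np.uint8),0,2)[0],key=cv2.contourArea); print(e["score"],np.array(cen(e["mask"])),e["mask"].sum(),cv2.minAreaRect(cnt))
x=[np.array(proj(w,(.5535+a,.138+b,z),True)).round(1).tolist() for z in (.139,.095) for a in(-.009,.009) for b in (-.009,.009)]; print("pred corners",x)
# knob at open, arc to shut
p=np.array([.627,.214]); a0=.025-2.356-1.6
K=lambda a:p+.17*np.array([np.cos(a),np.sin(a)])
print("knob open",K(a0),"shut",K(a0+1.6))
for k in range(0,25): print(k,((K(a0+1.6*k/24)-K(a0))/.5).round(3),round(np.degrees(1.6*k/24)/45,3))
E
```

```text
[0.5534 0.1385 0.2291] 0.034354006479193504 [-0.0393  0.6396  0.1367]
pred (np.float64(321.50428382423894), np.float64(236.80814791532936))
pred (np.float64(321.52704765248353), np.float64(223.80388181915885))
0.65 [321.5709 232.3161] 832 ((322.0, 232.0), (34.0, 24.0), 90.0)
pred corners [[309.3, 224.4], [334.3, 225.0], [309.0, 248.4], [333.5, 249.0], [311.0, 213.1], [332.5, 213.6], [310.7, 233.9], [331.9, 234.4]]
knob open [0.5073 0.3347] shut [0.5099 0.0908]
0 [0. 0.] 0.0
1 [-0.016 -0.016] 0.085
2 [-0.03  -0.034] 0.17
3 [-0.043 -0.052] 0.255
4 [-0.055 -0.072] 0.34
5 [-0.066 -0.092] 0.424
6 [-0.075 -0.112] 0.509
7 [-0.083 -0.134] 0.594
8 [-0.089 -0.155] 0.679
9 [-0.094 -0.177] 0.764
10 [-0.098 -0.2  ] 0.849
11 [-0.1   -0.222] 0.934
12 [-0.101 -0.245] 1.019
13 [-0.1   -0.268] 1.103
14 [-0.097 -0.29 ] 1.188
15 [-0.093 -0.312] 1.273
16 [-0.088 -0.334] 1.358
17 [-0.081 -0.356] 1.443
18 [-0.072 -0.377] 1.528
19 [-0.063 -0.398] 1.613
20 [-0.051 -0.417] 1.698
21 [-0.039 -0.436] 1.783
22 [-0.026 -0.454] 1.867
23 [-0.011 -0.472] 1.952
24 [ 0.005 -0.488] 2.037
```

The bar stands on the shelf where predicted: box centre (322,232) against a predicted span of rows 213–249. Next I'll go to the knob and shut the lid.

>>> play_rows(
  steps=[
    [[-0.02, 0.08, 0], [0, 0, -0.2]],
    [[-0.05, 0.2, 0], [0, 0, -0.43]],
    [[-0.07, 0.32, 0], [0, 0, -0.66]],
    [[-0.09, 0.396, 0], [0, 0, -0.88]],
    [[-0.09, 0.396, 0], [0, 0, -1.0]],
    [[-0.09, 0.396, 0], [0, 0, -1.0]],
    [[-0.09, 0.396, -0.05], [0, 0, -1.0]],
    [[-0.09, 0.396, -0.09], [0, 0, -1.0]],
    [[-0.09, 0.396, -0.12], [0, 0, -1.0]],
    [[-0.09, 0.396, -0.147], [0, 0, -1.0]],
    [[-0.09, 0.396, -0.147], [0, 0, -1.0]],
  ],
)

```text
time: 21.38
tool_pos: [0.5075, 0.336, 0.1532]
orientation: [0.373, 0.928, -0.001, -0.001]
force: [0.2, -0.7, 0.1]
width: 0.0343
gripper_force: 0.0
```

>>> play_rows(
  steps=[
    [[-0.016, -0.016, 0], [0, 0, 0.085]],
    [[-0.03, -0.034, 0], [0, 0, 0.17]],
    [[-0.043, -0.052, 0], [0, 0, 0.255]],
    [[-0.055, -0.072, 0], [0, 0, 0.34]],
    [[-0.066, -0.092, 0], [0, 0, 0.424]],
    [[-0.075, -0.112, 0], [0, 0, 0.509]],
    [[-0.083, -0.134, 0], [0, 0, 0.594]],
    [[-0.089, -0.155, 0], [0, 0, 0.679]],
    [[-0.094, -0.177, 0], [0, 0, 0.764]],
    [[-0.098, -0.2, 0], [0, 0, 0.849]],
    [[-0.1, -0.222, 0], [0, 0, 0.934]],
  ],
)

```text
time: 22.75
tool_pos: [0.459, 0.2257, 0.156]
orientation: [0.014, 1.0, 0.001, 0.001]
force: [0.5, 0.8, -0.3]
width: 0.0343
gripper_force: 0.4
```

>>> play_rows(
  steps=[
    [[-0.001, -0.023, 0], [0, 0, 0.085]],
    [[0, -0.046, 0], [0, 0, 0.169]],
    [[0.003, -0.068, 0], [0, 0, 0.254]],
    [[0.007, -0.09, 0], [0, 0, 0.339]],
    [[0.012, -0.112, 0], [0, 0, 0.424]],
    [[0.019, -0.134, 0], [0, 0, 0.509]],
    [[0.028, -0.155, 0], [0, 0, 0.594]],
    [[0.037, -0.176, 0], [0, 0, 0.679]],
    [[0.049, -0.195, 0], [0, 0, 0.764]],
    [[0.061, -0.214, 0], [0, 0, 0.849]],
    [[0.074, -0.232, 0], [0, 0, 0.933]],
  ],
)

```text
time: 24.12
tool_pos: [0.4961, 0.1095, 0.1559]
orientation: [-0.345, 0.938, -0.0, 0.001]
force: [-0.2, 0.4, 0.0]
width: 0.0342
gripper_force: 0.4
```

>>> play_rows(
  steps=[
    [[0.015, -0.018, 0], [0, 0, 0.085]],
    [[0.03, -0.033, 0], [0, 0, 0.17]],
    [[0.034, -0.037, 0], [0, 0, 0.17]],
    [[0.034, -0.037, 0], [0, 0, 0.17]],
  ],
)

```text
time: 24.62
tool_pos: [0.5125, 0.0911, 0.1553]
orientation: [-0.406, 0.914, -0.0, 0.0]
force: [-0.4, -0.8, -0.4]
width: 0.0344
gripper_force: 0.0
```

Continuing in small steps until the shut stop shows up as force.

>>> play_rows(
  steps=[
    [[0.004, -0.004, 0], [0, 0, 0]],
    [[0.007, -0.007, 0], [0, 0, 0]],
    [[0.007, -0.007, 0], [0, 0, 0]],
  ],
)

```text
time: 25.0
tool_pos: [0.5128, 0.0906, 0.1548]
orientation: [-0.406, 0.914, 0.003, -0.002]
force: [-11.1, 9.6, 8.5]
width: 0.0344
gripper_force: 7.6
```

>>> play_rows(
  steps=[
    [[0.003, -0.003, 0], [0, 0, 0]],
    [[0.006, -0.006, 0], [0, 0, 0]],
    [[0.006, -0.006, 0], [0, 0, 0]],
  ],
)

```text
time: 25.38
tool_pos: [0.5127, 0.0907, 0.1546]
orientation: [-0.407, 0.913, 0.007, -0.004]
force: [-22.4, 19.6, 15.1]
width: 0.0347
gripper_force: 15.2
```

The stop holds: force rises to about 30 N with no further motion, so the lid is fully shut. I'll centre, lift off and check.

>>> play_rows(
  steps=[
    [[-0.01, 0.01, 0], [0, 0, 0]],
    [[-0.018, 0.018, 0], [0, 0, 0]],
    [[-0.018, 0.018, 0], [0, 0, 0]],
  ],
)

```text
time: 25.75
tool_pos: [0.5098, 0.0936, 0.1548]
orientation: [-0.406, 0.914, -0.0, 0.0]
force: [-0.4, -0.0, -0.2]
width: 0.0346
gripper_force: 0.0
```

>>> play_rows(
  steps=[
    [[0, 0, 0.04], [0, 0, 0]],
    [[0, 0, 0.12], [0, 0, 0]],
    [[0, 0, 0.22], [0, 0, 0]],
    [[-0.1, 0.1, 0.24], [0, 0, 0]],
    [[-0.1, 0.25, 0.24], [0, 0, 0]],
    [[-0.1, 0.4, 0.24], [0, 0, 0]],
    [[-0.1, 0.5, 0.24], [0, 0, 0]],
    [[-0.1, 0.5, 0.24], [0, 0, 0]],
    [[-0.1, 0.5, 0.24], [0, 0, 0]],
  ],
)

```text
time: 26.88
tool_pos: [0.4597, 0.3439, 0.2742]
orientation: [-0.407, 0.913, -0.0, -0.0]
force: [0.3, -1.3, -0.3]
width: 0.0341
gripper_force: 0.0
```

```bash
python3 - <<'E'
from h import *
np.set_printoptions(precision=4,suppress=True)
s=observe(); print(s["time"],s["tool_pos"],s["force"])
im=imaging.grab_frame("top"); m=imaging.camera_model("top")
hsv=cv2.cvtColor(im,cv2.COLOR_RGB2HSV)
roi=np.zeros(im.shape[:2],np.uint8); roi[195:330,100:270]=1
dark=((hsv[:,:,0]<15)&(hsv[:,:,1]>90)&(hsv[:,:,2]<120)).astype(np.uint8)*roi
n,l,st,c=cv2.connectedComponentsWithStats(dark)
for i in range(1,n):
    if st[i,4]>25: print("brown",st[i],c[i],at_z(m,*c[i],.2))
print("pred knob mid px",proj(m,(.5099,.0908,.2)))
lid=((hsv[:,:,1]<60)&(hsv[:,:,2]>110)).astype(np.uint8)*roi
cnt=max(cv2.findContours(lid,0,2)[0],key=cv2.contourArea); r=cv2.minAreaRect(cnt); print(r,[at_z(m,*p,.168)[:2] for p in cv2.boxPoints(r)])
E
```

```text
26.875 [0.4597 0.3439 0.2742] [ 0.3185 -1.3316 -0.3376]
brown [212 273  14  11 127] [218.3937 278.2283] [0.5094 0.0926 0.2   ]
pred knob mid px (np.float64(219.38409310086018), np.float64(277.95208468438244))
((201.2470703125, 248.88133239746094), (108.84098052978516, 107.16650390625), 88.56790161132812) [array([0.6644, 0.2345]), array([0.6683, 0.0339]), array([0.464 , 0.0288]), array([0.4614, 0.2264])]
```

The knob sits at its shut position (0.509, 0.093) and the arm is clear of everything, so I'm handing in.

```bash
python3 -c "
from rig import workorder
print(workorder.sign_off())"
```

```text
the job is handed in; nothing more can be done
None
```

The lid was swung open to its stop, the square bar was stood upright in the middle of the shelf and released, and the lid was swung back to its shut stop; the job was handed in at about 27 s, and no verdict was returned.

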